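# Tighten the last pump cover screw with the hex key's long arm

## Task

Tighten the last screw of the pump's cover, the one without a dab of yellow paint; it is too stiff for the short end of the hex key. Take the big bright key from the red stand, turn it over so that its short arm goes into the screw, seat it fully home in the socket by feel without forcing it, and with the long arm as the lever turn the screw clockwise (seen from above) until it comes up solid; do not strain it beyond that. Leave the key seated in the screw, let go of it, and leave the other things on the bench where they are.

Things in the scene. Friction and masses are not known exactly. Their poses are not given: they have to be found in the camera images.
- key: The hex key: a bright steel L of 14 mm hexagon bar, about 250 g; long arm 140 mm, short arm 56 mm over the bend. Origin: where the two centre lines cross in the bend (rounded there: the bar's middle passes 4.5 mm inside). Short arm along the key's +x, long arm along its -z. Two flats of each arm face +-y; hexagon corners point along +-x on the long arm, +-z on the short arm.
- short_tip (a point): Centre of the end face of the key's short arm, 49 mm along +x from the key's origin. The last 3 mm are chamfered by 1 mm.
- long_tip (a point): Centre of the end face of the key's long arm, 133 mm along -z from the key's origin. The last 3 mm are chamfered by 1 mm.
- stand: The red stepped key stand, fixed to the bench; the 14 mm key stands in its tall step (50 x 36 mm, 80 mm high) at the +y end, long arm down. Three smaller black keys in lower steps, 35, 67 and 96 mm along -y, the highest 118 mm above the bench. All short arms point along the stand's +x. Origin: on the bench, under the 14 mm key's pocket.
- pocket_mouth (a point): Centre of the top of the 14 mm key's pocket in the stand, 80 mm above the bench; the pocket goes straight down 60 mm and is 18 x 15.6 mm.
- pump: The pump, fixed to the bench: blue casing on a foot 200 x 190 mm, aluminium cover 168 mm across, its top 90 mm above the bench; shaft stub in the middle, top at 116 mm; ports along +-y to 120 mm. Origin: centre of the foot's underside. The unpainted screw is on the cover 60 mm from the centre along the pump's +x; three tight, paint-dabbed ones at the other quarters.
- socket_mouth (a point): Centre of the mouth of the unpainted screw's socket, at the top of its round head (24 mm across, 16 mm high, top 106 mm above the bench). The socket is an upright hexagon, about 1 mm wider than the key, 13 mm deep. Which way its corners point is not measured: see it, or feel for it (it fits every 60 degrees, 3 degrees to spare; the chamfer sinks in deeper the nearer the fit).
- screw (a joint): How far the unpainted screw has been turned, rad; grows as it is tightened (clockwise seen from above). It is stiff, 0.8 N m all the way (4 to 7 N at the far end of the long arm; twice that is strain), and stays where left. 0.6 to 1.35 rad after its start it comes up solid: tight. The key has up to 0.2 rad of slack and give in the socket, and sags about 0.2 rad when let go there.
- nipple: A brass pipe nipple standing on end, 36 mm across, 46 mm tall. Bystander.
- paint_pot: A small jar of yellow marking paint, 48 mm across, 55 mm tall. Bystander.
- spare_screw: A spare black cap screw standing on its head, 61 mm tall. Bystander.
- filter_can: A grey filter canister standing upright, 82 mm across, 120 mm tall, fixed. Bystander.
- carton: A brown carton, 130 x 100 x 75 mm. Bystander.

How it is judged (in metres and radians):
On the way, in this order (a step that is already met when the one before it is completed fails the run):
1. the key is lifted out of the stand (z of long_tip in the frame of pocket_mouth above 0.005 m), for 0.1 s.
2. the key's short arm is seated in the loose screw's socket (z of short_tip in the frame of socket_mouth below -0.008 m and horizontal distance between short_tip and socket_mouth below 0.004 m and angle between the x axis of key and the z axis of pump, either way round below 0.4 rad), for 0.2 s.
3. with the short arm in its socket the screw is turned until it is tight (all of step 2 and value of joint screw above 1.3 rad), for 0.2 s.
At the end, for the whole second after the job is handed in: The screw is turned home to within 0.05 rad of where it comes up solid; the key stands in it by its short arm, at least 8 of the socket's 13 mm deep and less than 0.4 rad off upright, let go and at rest (all of step 3 and linear speed of key below 0.02 m/s); the robot touches nothing.
It fails at once if the key is forced against the pump or the screw, with more than 40 N, while its short arm is not home in the socket (contact force between key and pump above 40 N and z of short_tip in the frame of socket_mouth above -0.008 m).
It fails at once if the screw is strained: the contact forces between the key and the screw add up to more than 500 N (some 15 N across the far end of the long arm, where turning it takes 4 to 7 N) (contact force between key and pump above 500 N).
It fails at once if the screw is turned while the key's long arm is in it (z of long_tip in the frame of socket_mouth below 0 m and horizontal distance between long_tip and socket_mouth below 0.01 m and velocity of joint screw above 0.15 rad/s).
It fails at once if another thing on the bench is moved by more than 20 mm (distance of any of nipple, paint_pot, spare_screw, carton from where it was at the start of the episode above 0.02 m).
It also fails if it takes over 72 s, if anything falls off the work surface, if the arm or the gripper's body presses on something with over 40 N, if the wrist force passes 120 N, or if a joint passes its speed limit or range.

## Robot

A 6-joint arm with a two-finger parallel gripper is mounted at the origin on the work surface. World frame = base frame: x ahead of the robot, y to its left, z up, the work surface at z = 0. Lengths are in m, angles in degrees, forces in N, time in s.
With the tool pointing down it reaches from about 0.4 to 0.925 m from the base axis. Payload 3.4 kg.
Tool frame: the origin (TCP) lies on the centre line of the jaws, within the pads' length; the fingertips stand 11 mm ahead of it and the grasp point (between the pads) lies 8 mm behind it (ctrl.tip_extent is the distance from the TCP to the fingertips, in m); z points along the fingers, y is the direction in which the jaws open and shut (so a half turn about z gives the same grasp; the last joint's range is limited). The gripper opens to 85 mm and grips with 20 to 120 N. Pads are 22 mm wide; open, the fingers measure 114 mm over their backs; the gripper's body (76 mm by 85 mm) begins 54 mm behind the grasp point. The pads swing forward as they close: fully open they stand 13 mm farther back than shut.
Start: joints at [68.44, 17.578, 86.31, -0, 76.112, -4.211], TCP at [0.171, 0.549, 0.242] pointing down, gripper open.
Joint ranges: [-179.03, 179.03], [-60, 130.46], [8.19, 133.38], [-81.62, 261.62], [5.75, 156.47], [-153.77, 153.77]. Speed limits (degrees/s): [147.25, 147.25, 180, 180, 180, 180].

## Interface

Orientations are given as [roll, pitch, yaw] about the fixed x, y, z axes, in that order (R = Rz(yaw) Ry(pitch) Rx(roll)).
In Python, from rig import ctrl gives the robot as it stands. The module is installed in compiled form; this text tells all that it offers.
- The arm moves only by the shell command python3 -m creep 'ROWS' [OPENING] [FORCE]. ROWS is JSON, a list of rows, each an object with "offset": the shift along the tool's x, y, z in m, a list of three; "twist": the turn, a rotation vector about the tool's x, y, z in rad, a list of three. In form: [{"offset": [x, y, z], "twist": [ax, ay, az]}, ...]. A call has 1 to 12 rows; each row shifts and turns the commanded pose from where the row before left it, along the tool's axes as they then stand; what a row does not reach is not made up. A row lasts 1/8 s, in which the tool goes at most 62.5 mm and 10.7 degrees, less where a joint would pass 70% of its speed; a pose out of reach is approached as far as the arm can. A call with a gripper value outside its range is refused whole. OPENING is the gripper command: -1 is fully open, 1 is shut, values between are in proportion, set as the call begins (- or left out, the last holds). The fingers move at their own pace and stop on an object; FORCE is the grip in N (left out, the last holds). Time passes only in rows, so rows that do not move let the fingers close. It gives the time, the measured TCP pose, the force and the opening at its end, in the units of the state.
- ctrl.state(): the state, without advancing time (a new reading comes with each control period).
- ctrl.read_camera(name): name is "side" or "top"; returns a dict with "pixels" (400x640x3 uint8, blue, green, red), "depth" (400x640 float32, m along the optical axis (not along the pixel's ray), 0 where there is no reading), "vertical_fov" (degrees; the focal length in pixels is half the picture's height over the tangent of half this angle, whatever the lens; pixels are square), "cx", "cy" (the principal point, pixels), "R" (3x3) and "t" (3): a world point X has camera coordinates R X + t. Camera axes: x right, y down, z forward; pixel columns grow to the right and rows downward; lengths in m; the calibration is good to about 2 mm. A picture is of the moment at which its call begins.
- ctrl.hand_in(): hands the job in, once; it reports no verdict.
The state is a dict: "t": time; "joint_positions": joint angles; "qd": joint speeds; "tau": joint torques, N m; "position": TCP position; "eef_rot": TCP orientation; "wrist_force": force on the tool from outside, world axes, zero at the start; "ft_torque": the same for the moment, N m; "width": opening from 0.0 (shut) to 1.0 (fully open).
Only numpy, scipy, OpenCV 4.12 (cv2) and the standard library are available. Lean on these libraries where they do the work, as an engineer would, in place of code of your own. Each camera call takes 0.05 s, during which the arm holds its last target. There are 200 camera calls.

## Working session

There is one attempt and no reset: what is moved stays moved. The work goes in short steps, Python scripts to look and compute and a shell command to move; the robot and the scene stay as the last step left them, time stands still between calls to the robot, and variables do not carry over. Pictures are saved under pics/ and viewed, about 8 in all and at most 12, crops included, and the job is handed in when it is done.

```bash
mkdir -p pics; cat > h.py <<'E'
from rig import ctrl
import numpy as np, cv2
from scipy.spatial.transform import Rotation as Ro
def cam(n):
    c=ctrl.read_camera(n); c['f']=200/np.tan(np.radians(c['vertical_fov'])/2); return c
def cast(c,u,v,z):
    R=np.array(c['R']);t=np.array(c['t']); o=-R.T@t
    d=R.T@np.array([(u-c['cx'])/c['f'],(v-c['cy'])/c['f'],1]); return o+d*(z-o[2])/d[2]
def proj(c,X):
    p=np.array(c['R'])@np.array(X)+np.array(c['t']); return p[:2]/p[2]*c['f']+[c['cx'],c['cy']]
def cloud(c):
    v,u=np.mgrid[:400,:640];d=c['depth']
    P=np.stack([(u-c['cx'])/c['f']*d,(v-c['cy'])/c['f']*d,d],-1)
    return (P-np.array(c['t']))@np.array(c['R'])
E
python3 - <<'E'
from h import *
import pickle
for n in('top','side'):
    c=cam(n); pickle.dump(c,open(n+'.pkl','wb')); cv2.imwrite(f'pics/{n}0.png',c['pixels']); print(n,c['f'],c['cx'],c['cy'],-np.array(c['R']).T@np.array(c['t']),np.round(c['R'],3).tolist(),(c['depth']>0).mean())
print(ctrl.state(),ctrl.tip_extent)
E
```

```text
top 364.18592359482545 322.1878855404289 198.24168928859987 [0.3041985  0.00230856 1.21650397] [[0.011, -1.0, 0.014], [-0.992, -0.013, -0.127], [0.127, -0.013, -0.992]] 0.99624609375
side 399.7201559646069 318.1603686549301 202.84921033745408 [ 0.11566777 -1.22943308  0.89191915] [[0.966, -0.257, 0.011], [-0.126, -0.51, -0.851], [0.224, 0.821, -0.525]] 0.996
{'t': 0.1, 'joint_positions': array([ 6.84400587e+01,  1.76166977e+01,  8.63731793e+01, -1.29558279e-03,
        7.61137272e+01, -4.21065123e+00]), 'qd': array([-0.04580877, -0.03647654, -0.19711661, -0.08060289,  0.04700609,
       -0.02104553]), 'tau': array([-8.31582802e-04, -4.58520806e+01, -2.52608603e+01, -2.24575838e-04,
        5.51189456e-03,  1.55681266e-05]), 'position': array([0.1712692 , 0.54827823, 0.24150716]), 'eef_rot': array([-1.79896583e+02, -6.35322383e-03,  1.62651016e+02]), 'wrist_force': array([ 0.77865292,  0.16167133, -0.23207755]), 'ft_torque': array([-0.0068374 ,  0.00928375,  0.01487823]), 'width': 1.0050835919423875} 0.011
```

View pics/top0.png

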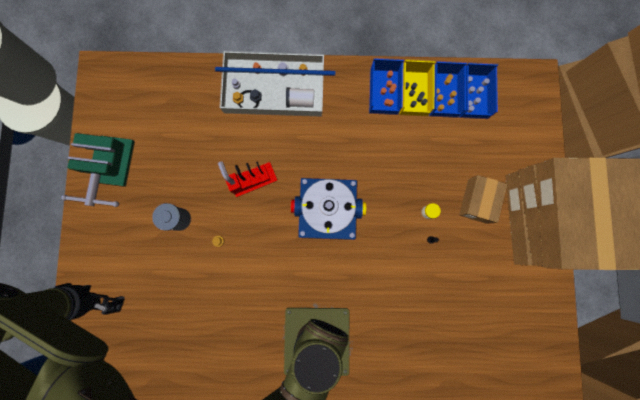

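View pics/side0.png

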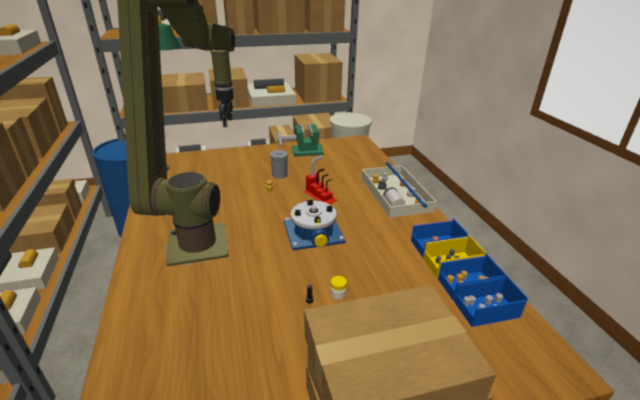

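Top view: the stand is at about (250,178) with the bright key at its left, the pump is at (328,207), and +x is up. I'll zoom both views in one picture.

```bash
python3 - <<'E'
from h import *
import pickle
T=pickle.load(open('top.pkl','rb'));S=pickle.load(open('side.pkl','rb'))
a=cv2.resize(T['pixels'][150:250,205:375],None,fx=4.7,fy=4.7,interpolation=cv2.INTER_CUBIC)[:,:799]
a=cv2.resize(T['pixels'][155:245,210:370],(800,450),interpolation=cv2.INTER_CUBIC)[:,:]
b=cv2.resize(S['pixels'][150:250,260:360],(400,400),interpolation=cv2.INTER_CUBIC)
cv2.imwrite('pics/z1.png',np.vstack([cv2.resize(a,(600,338)),cv2.copyMakeBorder(cv2.resize(b,(260,260)),0,0,0,340,0)]))
P=cloud(T);Q=cloud(S)
px=T['pixels'].astype(int);B,G,R=px[...,0],px[...,1],px[...,2]
# cover
m=(np.abs(P[...,2]-.09)<.008)&(B>140)&(R>140); m[:, :290]=0;m[:,370:]=0
n,l,st,ce=cv2.connectedComponentsWithStats(m.astype(np.uint8));
i=1+np.argmax(st[1:,4]);pts=np.argwhere(l==i)[:,::-1].astype(np.float32)
(cu,cv_),(w,h),an=cv2.fitEllipse(cv2.convexHull(pts)); print('cover',cu,cv_,w,h,cast(T,cu,cv_,.09),'depthz',np.median(P[l==i][:,2]))
# foot blue
m=(B>90)&(R<70)&(G<110)&(P[...,2]<.05);m[:, :280]=0;m[:,380:]=0;m[:160]=0;m[250:]=0
pts=np.argwhere(m)[:,::-1].astype(np.float32);r=cv2.minAreaRect(pts);print('foot',r,[cast(T,*p,.015)[:2].round(3).tolist() for p in cv2.boxPoints(r)])
# dark screw heads on cover
m=(px.sum(2)<170)&(P[...,2]>.08);m[:, :290]=0;m[:,370:]=0;m[:170]=0;m[240:]=0
n,l,st,ce=cv2.connectedComponentsWithStats(m.astype(np.uint8))
for i in range(1,n):
    if st[i,4]>8: print('screw',ce[i],st[i,4],cast(T,*ce[i],.106),np.median(P[l==i][:,2]))
# red stand
m=(R>140)&(G<60)&(B<60);m[:, 285:]=0;m[:150]=0;m[200:]=0
for lo,hi in((.07,.09),(.0,.07)):
    mm=m&(P[...,2]>lo)&(P[...,2]<hi);pts=np.argwhere(mm)[:,::-1].astype(np.float32)
    if len(pts)>5:
        r=cv2.minAreaRect(pts);print('stand',lo,hi,len(pts),r,cast(T,*r[0],.08 if lo>.06 else .05), P[mm].mean(0))
# key points by depth
reg=np.zeros_like(m);reg[150:200,205:250]=1
mm=reg&(P[...,2]>.125);print('keytop',mm.sum(),[ (int(v),int(u),P[v,u].round(3).tolist(),px[v,u].tolist()) for v,u in np.argwhere(mm)])
E
```

```text
cover 328.1781311035156 205.88674926757812 52.55591583251953 52.7253532409668 [ 0.42463115 -0.03127145  0.09      ] depthz 0.08996047754537022
foot ((327.6490478515625, 208.32675170898438), (56.57107162475586, 58.92671203613281), 2.045408248901367) [[0.33, 0.063], [0.526, 0.06], [0.521, -0.129], [0.325, -0.122]]
screw [328.91666667 185.97222222] 36 [ 0.48478808 -0.03253282  0.106     ] 0.10116711264169503
screw [309.21875 204.625  ] 32 [0.42608849 0.02738368 0.106     ] 0.09702466738313509
screw [347.6969697  205.90909091] 33 [ 0.42359526 -0.09071973  0.106     ] 0.09573503713235544
screw [329.23529412 207.94117647] 17 [ 0.41663033 -0.03409101  0.106     ] 0.10155014668945074
screw [327.5862069  224.37931034] 29 [ 0.36624483 -0.02948809  0.106     ] 0.09564500218328327
stand 0.07 0.09 116 ((231.8561553955078, 181.61643981933594), (15.332390785217285, 11.23595142364502), 69.44395446777344) [0.49887811 0.27293045 0.08      ] [0.49563554 0.26948272 0.07945635]
stand 0.0 0.07 617 ((250.98406982421875, 179.4610595703125), (20.951021194458008, 48.591217041015625), 67.7509765625) [0.5119258
[... 5408 characters left out ...]
 [93, 84, 92]), (179, 228, [0.495, 0.269, 0.147], [77, 70, 76]), (179, 229, [0.496, 0.267, 0.141], [66, 63, 64]), (179, 230, [0.498, 0.266, 0.133], [54, 48, 55]), (180, 226, [0.493, 0.276, 0.143], [73, 70, 125]), (180, 227, [0.492, 0.272, 0.147], [74, 69, 92]), (180, 228, [0.492, 0.269, 0.147], [64, 60, 68]), (180, 229, [0.495, 0.269, 0.132], [57, 54, 56]), (180, 230, [0.495, 0.267, 0.131], [55, 52, 54]), (181, 228, [0.492, 0.273, 0.131], [59, 54, 90]), (181, 229, [0.492, 0.27, 0.13], [56, 52, 63]), (181, 230, [0.493, 0.268, 0.125], [53, 50, 56]), (190, 240, [0.304, 0.002, 1.217], [2, 2, 66]), (193, 230, [0.304, 0.002, 1.217], [39, 79, 126]), (197, 216, [0.304, 0.002, 1.217], [36, 76, 125])]
```

View pics/z1.png

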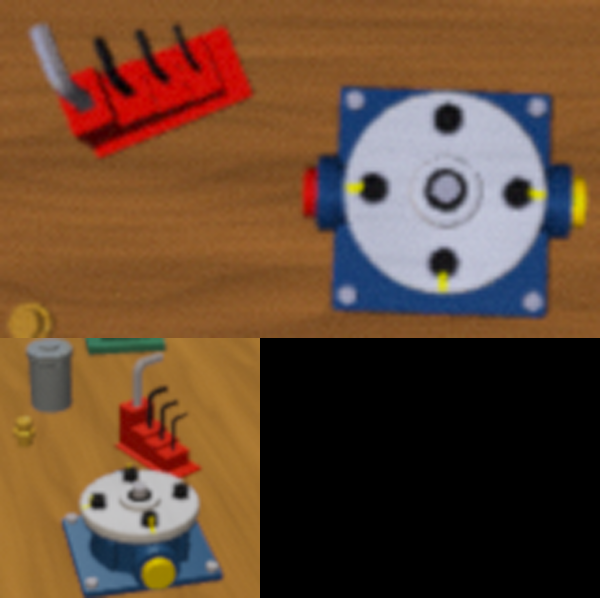

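The unpainted screw is at the top of the cover, pixel (329,186), which gives (0.485,-0.033,0.106). The key's top edge reads z≈0.159, which matches an origin at z=0.153. The stand's yaw is about 21° and the key's long arm is near (0.498,0.272). I plan to grip the long arm across its y-flats with the tool tilted 45°. That pose works both for picking the key up and after turning it over.

```bash
cat >> h.py <<'E'
def pose():
    s=ctrl.state(); return np.array(s['position']),Ro.from_euler('xyz',s['eef_rot'],degrees=True)
def plan(P,Rt):
    p,r=pose(); tw=(r.inv()*Rt).as_rotvec(); off=r.inv().apply(np.array(P)-p)
    print('off(before turning)',off.round(4),np.linalg.norm(off).round(3),'twist',tw.round(4),np.degrees(np.linalg.norm(tw)).round(1),'off after turning',Rt.inv().apply(np.array(P)-p).round(4))
def tool(z,y):
    z=np.array(z,float);z/=np.linalg.norm(z);y=np.array(y,float);y-=z*(y@z);y/=np.linalg.norm(y)
    return Ro.from_matrix(np.c_[np.cross(y,z),y,z])
E
python3 - <<'E'
from h import *
a=np.radians(21);xk=np.array([np.cos(a),np.sin(a),0]);yk=np.array([-np.sin(a),np.cos(a),0])
R=tool(xk-[0,0,1],yk); z=R.as_matrix()[:,2]; G=np.array([.498,.272,.131])+.008*z
print(G,G-.1*z); plan(G-.1*z,R)
E
```

```text
[0.50328113 0.27402724 0.12534315] [0.43726702 0.24868679 0.19605382]
off(before turning) [-0.3432 -0.2066  0.0458] 0.403 twist [-0.2643 -0.756  -0.6334] 58.5 off after turning [-0.0675 -0.375   0.1318]
```

```bash
python3 -m creep '[{"offset":[-0.043,-0.026,0.006],"twist":[0,0,0]},{"offset":[-0.043,-0.026,0.006],"twist":[0,0,0]},{"offset":[-0.043,-0.026,0.006],"twist":[0,0,0]},{"offset":[-0.043,-0.026,0.006],"twist":[0,0,0]},{"offset":[-0.043,-0.026,0.006],"twist":[0,0,0]},{"offset":[-0.043,-0.026,0.006],"twist":[0,0,0]},{"offset":[-0.043,-0.026,0.005],"twist":[0,0,0]},{"offset":[-0.043,-0.026,0.005],"twist":[0,0,0]},{"offset":[0,0,0],"twist":[-0.044,-0.126,-0.1056]},{"offset":[0,0,0],"twist":[-0.044,-0.126,-0.1056]},{"offset":[0,0,0],"twist":[-0.044,-0.126,-0.1056]},{"offset":[0,0,0],"twist":[-0.044,-0.126,-0.1056]}]' 0.25 80
python3 -m creep '[{"offset":[0,0,0],"twist":[-0.044,-0.126,-0.1056]},{"offset":[0,0,0],"twist":[-0.044,-0.126,-0.1056]},{"offset":[0,0,0],"twist":[0,0,0]},{"offset":[0,0,0],"twist":[0,0,0]}]'
python3 - <<'E'
from h import *
a=np.radians(21);xk=np.array([np.cos(a),np.sin(a),0]);yk=np.array([-np.sin(a),np.cos(a),0])
R=tool(xk-[0,0,1],yk); z=R.as_matrix()[:,2]; G=np.array([.498,.272,.131])+.008*z
plan(G,R);print(ctrl.state()['joint_positions'])
T=cam('top');S=cam('side')
a=cv2.resize(T['pixels'][150:215,200:290],(720,520),interpolation=cv2.INTER_CUBIC);
u,v=proj(S,[.498,.272,.13]).astype(int);b=cv2.resize(S['pixels'][v-40:v+40,u-40:u+40],(400,400),interpolation=cv2.INTER_CUBIC)
a=cv2.resize(a,(400,289));cv2.imwrite('pics/pre.png',np.hstack([cv2.copyMakeBorder(a,0,111,0,0,0),b]))
E
```

```text
t: 1.6
position: [0.4374, 0.2479, 0.1966]
eef_rot: [176.0, 30.4, -173.4]
wrist_force: [1.1, -1.2, -0.0]
width: 0.375
t: 2.1
position: [0.4457, 0.2421, 0.2033]
eef_rot: [179.0, 40.8, -164.8]
wrist_force: [0.8, 0.2, -0.6]
width: 0.374
off(before turning) [0.0025 0.0141 0.1011] 0.102 twist [-0.0524 -0.0725 -0.075 ] 6.7 off after turning [0.009  0.0092 0.1013]
[ 29.78482391   3.84815809 128.49429549 -48.673211    11.40896708
 -30.76553413]
```

View pics/pre.png

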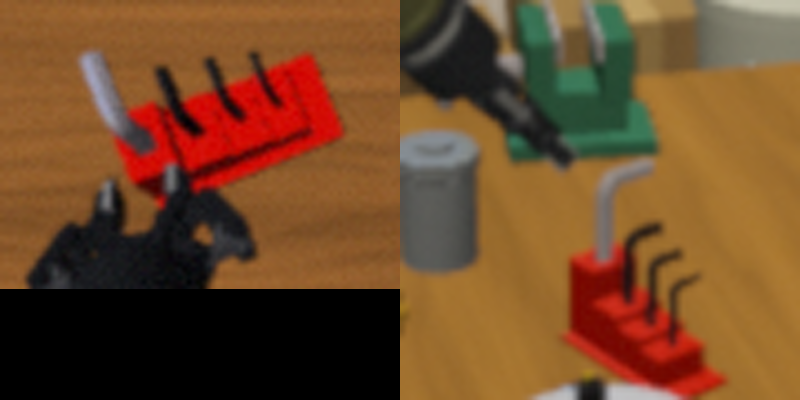

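The image shows the gripper lined up behind the key (key at crop pixel (135,135), jaw gap at (140,190)). The arm is near its fold limit, with j3 at 128° and j5 at 11°. I'll use a smaller tilt of 37° and re-plan from above.

```bash
python3 - <<'E'
from h import *
a=np.radians(21);t=np.radians(37);xk=np.array([np.cos(a),np.sin(a),0]);yk=np.array([-np.sin(a),np.cos(a),0])
R=tool(np.sin(t)*xk-[0,0,np.cos(t)],yk); z=R.as_matrix()[:,2]; G=np.array([.498,.272,.131])+.008*z
print(G,G-.07*z);plan(G-.07*z,R)
E
```

```text
[0.50249474 0.27372537 0.12461092] [0.46316575 0.25862838 0.1805154 ]
off(before turning) [-0.0008  0.0108  0.0312] 0.033 twist [-0.047   0.0676 -0.0783] 6.5 off after turning [-0.0037  0.0092  0.0315]
```

```bash
python3 -m creep '[{"offset":[0,0.005,0],"twist":[-0.047,0.068,-0.078]},{"offset":[-0.003,0.004,0.016],"twist":[0,0,0]},{"offset":[0,0,0.015],"twist":[0,0,0]},{"offset":[0,0,0],"twist":[0,0,0]}]'
python3 - <<'E'
from h import *
a=np.radians(21);t=np.radians(37);xk=np.array([np.cos(a),np.sin(a),0]);yk=np.array([-np.sin(a),np.cos(a),0])
R=tool(np.sin(t)*xk-[0,0,np.cos(t)],yk); z=R.as_matrix()[:,2]; G=np.array([.498,.272,.131])+.008*z
plan(G,R);print(ctrl.state()['joint_positions'])
E
```

```text
t: 2.7
position: [0.4661, 0.2496, 0.1793]
eef_rot: [-179.7, 39.1, -162.5]
wrist_force: [0.3, 0.9, 0.0]
width: 0.376
off(before turning) [0.0019 0.0125 0.0689] 0.07 twist [-0.0435  0.0366 -0.0485] 4.3 off after turning [-0.0011  0.0095  0.0694]
[ 28.53268107   8.13321745 127.28948815 -50.45789209   9.43975143
 -31.29909141]
```

```bash
python3 -m creep '[{"offset":[0,0.005,0],"twist":[-0.022,0.018,-0.024]},{"offset":[-0.001,0.005,0.005],"twist":[-0.022,0.018,-0.024]},{"offset":[0,0,0.01],"twist":[0,0,0]},{"offset":[0,0,0.01],"twist":[0,0,0]},{"offset":[0,0,0],"twist":[0,0,0]}]'
python3 - <<'E'
from h import *
a=np.radians(21);t=np.radians(37);xk=np.array([np.cos(a),np.sin(a),0]);yk=np.array([-np.sin(a),np.cos(a),0])
R=tool(np.sin(t)*xk-[0,0,np.cos(t)],yk); z=R.as_matrix()[:,2]; G=np.array([.498,.272,.131])+.008*z
plan(G,R);print(ctrl.state()['joint_positions'])
E
```

```text
t: 3.32
position: [0.4774, 0.2638, 0.1605]
eef_rot: [180.0, 37.1, -159.2]
wrist_force: [0.4, -0.4, 0.0]
width: 0.377
off(before turning) [0.0001 0.0003 0.0449] 0.045 twist [-0.0017  0.0025 -0.0027] 0.2 off after turning [0.     0.0003 0.0449]
[ 26.91023106  11.08981784 125.88193816 -31.32687763   7.05827149
 -53.99479426]
```

Aligned now. I'll advance 45 mm and close.

```bash
python3 -m creep '[{"offset":[0,0,0.015],"twist":[0,0,0]},{"offset":[0,0,0.015],"twist":[0,0,0]},{"offset":[0,0,0.015],"twist":[0,0,0]},{"offset":[0,0,0],"twist":[0,0,0]},{"offset":[0,0,0],"twist":[0,0,0]}]'
python3 - <<'E'
from h import *
print(ctrl.state()['joint_positions'])
T=cam('top');S=cam('side')
a=cv2.resize(T['pixels'][150:215,200:290],(400,289),interpolation=cv2.INTER_CUBIC)
u,v=proj(S,[.498,.272,.13]).astype(int);b=cv2.resize(S['pixels'][v-40:v+40,u-40:u+40],(400,400),interpolation=cv2.INTER_CUBIC)
cv2.imwrite('pics/pre2.png',np.hstack([cv2.copyMakeBorder(a,0,111,0,0,0),b]))
E
```

```text
t: 3.95
position: [0.5016, 0.2783, 0.1322]
eef_rot: [-179.3, 36.6, -159.2]
wrist_force: [0.1, 0.0, -0.2]
width: 0.374
[ 27.91027779  16.28033996 124.33441975 -58.03149498   5.83536691
 -26.36127894]
```

View pics/pre2.png

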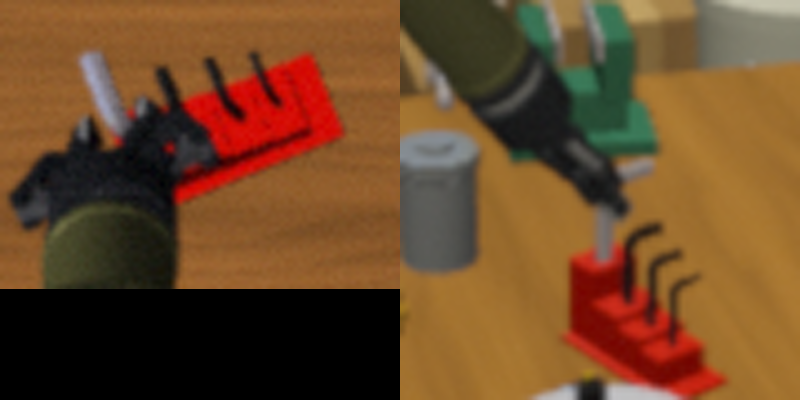

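The key is between the jaws (side crop (610,185)), but j5 is at its lower limit and the grip sits 7 mm high. I'll lower the tilt to 30° and correct.

```bash
python3 -m creep '[{"offset":[0,-0.002,0],"twist":[0,0.06,0]},{"offset":[0,-0.002,0],"twist":[0,0.06,0]},{"offset":[0,0,0],"twist":[0,0,0]}]'
cat >> h.py <<'E'
def gplan(t,G=(.498,.272,.131),back=0):
    a=np.radians(21);t=np.radians(t);xk=np.array([np.cos(a),np.sin(a),0]);yk=np.array([-np.sin(a),np.cos(a),0])
    R=tool(np.sin(t)*xk-[0,0,np.cos(t)],yk); z=R.as_matrix()[:,2]; plan(np.array(G)+(.008-back)*z,R);print(ctrl.state()['joint_positions'].round(1))
E
python3 -c "
from h import *
gplan(30)"
```

```text
t: 4.42
position: [0.5083, 0.2706, 0.1341]
eef_rot: [-178.4, 33.1, -159.6]
wrist_force: [0.2, -0.0, 0.1]
width: 0.375
off(before turning) [0.0098 0.0051 0.0054] 0.012 twist [-0.0343  0.0541 -0.0098] 3.7 off after turning [0.0095 0.005  0.0061]
[ 27.2  15.8 121.  -27.3  11.7 -57.5]
```

```bash
python3 -m creep '[{"offset":[0.005,0.0025,0],"twist":[-0.017,0.027,-0.005]},{"offset":[0.005,0.0025,0.003],"twist":[-0.017,0.027,-0.005]},{"offset":[0,0,0.003],"twist":[0,0,0]},{"offset":[0,0,0],"twist":[0,0,0]}]'
python3 -c "
from h import *
gplan(30)"
```

```text
t: 4.92
position: [0.5004, 0.2726, 0.122]
eef_rot: [-179.8, 29.8, -158.8]
wrist_force: [-0.4, -0.0, -0.2]
width: 0.375
off(before turning) [-0.0023  0.0003 -0.0011] 0.003 twist [-0.0017 -0.0027  0.0034] 0.3 off after turning [-0.0023  0.0003 -0.0011]
[ 26.   16.5 120.1 -10.7  13.9 -75.5]
```

```bash
python3 -m creep '[{"offset":[0,0,0],"twist":[0,0,0]},{"offset":[0,0,0],"twist":[0,0,0]},{"offset":[0,0,0],"twist":[0,0,0]},{"offset":[0,0,0],"twist":[0,0,0]}]' 1 60
python3 -c "
from h import *
gplan(30); p,r=pose();print('up in tool',r.inv().apply([0,0,1]).round(3))"
```

```text
t: 5.42
position: [0.5004, 0.2733, 0.1223]
eef_rot: [-179.9, 29.9, -158.8]
wrist_force: [-2.8, 4.6, 0.3]
width: 0.149
off(before turning) [-0.002  -0.0004 -0.0009] 0.002 twist [-0.0004 -0.0025  0.0028] 0.2 off after turning [-0.002  -0.0004 -0.0009]
[ 26.   16.5 120.  -10.4  13.9 -75.7]
up in tool [-0.498 -0.002 -0.867]
```

```bash
python3 -m creep '[{"offset":[-0.005,0,-0.0087],"twist":[0,0,0]},{"offset":[-0.01,0,-0.0173],"twist":[0,0,0]},{"offset":[-0.01,0,-0.0173],"twist":[0,0,0]},{"offset":[-0.01,0,-0.0173],"twist":[0,0,0]},{"offset":[-0.01,0,-0.0173],"twist":[0,0,0]},{"offset":[-0.015,0,-0.026],"twist":[0,0,0]},{"offset":[-0.015,0,-0.026],"twist":[0,0,0]},{"offset":[0,0,0],"twist":[0,0,0]}]' 1 100
python3 -c "
from h import *
gplan(30);T=cam('top');S=cam('side')
print(proj(S,[.5,.27,.2]))
cv2.imwrite('pics/lift.png',np.hstack([cv2.resize(c['pixels'][v-40:v+60,u-50:u+50],(400,400),interpolation=cv2.INTER_CUBIC) for c,u,v in((T,240,175),(S,*proj(S,[.5,.27,.24]).astype(int)))]))"
```

```text
t: 6.42
position: [0.5023, 0.2736, 0.2748]
eef_rot: [-179.8, 30.1, -158.8]
wrist_force: [0.9, 0.5, -3.0]
width: 0.139
off(before turning) [0.0761 0.0005 0.13  ] 0.151 twist [-0.0013  0.0022  0.0032] 0.2 off after turning [7.590e-02 1.000e-04 1.302e-01]
[ 26.    3.7 107.3  -4.1  39.1 -82.7]
[313.08470885 149.73394971]
```

View pics/lift.png

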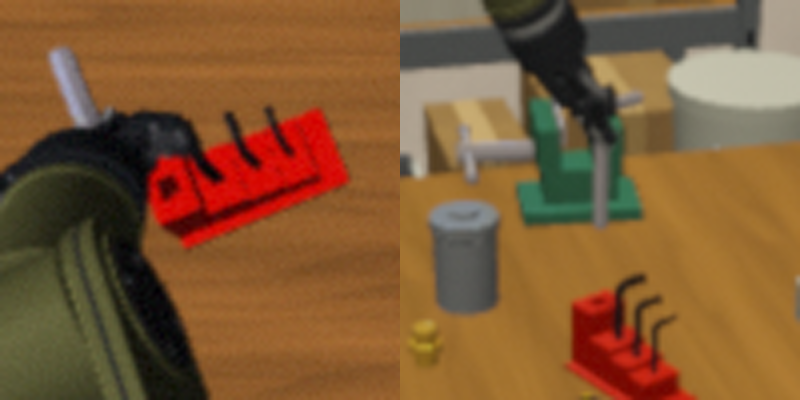

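The key is lifted clear and hangs straight: in the side crop the long arm is at (600,180) and the short arm at (630,100). Next I turn it over with +90° about tool y.

```bash
python3 -m creep '[{"offset":[0,0,0],"twist":[0,0.1571,0]},{"offset":[0,0,0],"twist":[0,0.1571,0]},{"offset":[0,0,0],"twist":[0,0.1571,0]},{"offset":[0,0,0],"twist":[0,0.1571,0]},{"offset":[0,0,0],"twist":[0,0.1571,0]},{"offset":[0,0,0],"twist":[0,0.1571,0]},{"offset":[0,0,0],"twist":[0,0.1571,0]},{"offset":[0,0,0],"twist":[0,0.1571,0]},{"offset":[0,0,0],"twist":[0,0.1571,0]},{"offset":[0,0,0],"twist":[0,0.1571,0]},{"offset":[0,0,0],"twist":[0,0,0]}]'
cat >> h.py <<'E'
Rg=Ro.from_euler('xyz',[-179.9,29.9,-158.8],degrees=True);Pg=np.array([.5004,.2733,.1223])
kR=Rg.inv()*Ro.from_euler('z',21,degrees=True); kP=Rg.inv().apply(np.array([.498,.272,.153])-Pg)  # key in tool
SC=np.array([.4852,-.0327,.106])
def key():
    p,r=pose(); return p+r.apply(kP), r*kR
def keyinfo():
    o,r=key();m=r.as_matrix();d=-m[:,2];s=ctrl.state()
    print('short tip-socket mm',((o+.049*m[:,0]-SC)*1e3).round(1),'phi',np.degrees(np.arctan2(d[1],d[0])).round(1),'x_k',m[:,0].round(3),'F',s['wrist_force'].round(1),'M',s['ft_torque'].round(2),'t',s['t'],'q',s['joint_positions'].round(0),'w',round(s['width'],3))
def kplan(phi,h,dx=0,dy=0):
    f=np.radians(phi);d=np.array([np.cos(f),np.sin(f),0]);x=np.array([0,0,-1.]);z=-d
    Rk=Ro.from_matrix(np.c_[x,np.cross(z,x),z]); O=SC+[dx,dy,h+.049]
    Rt=Rk*kR.inv(); plan(O-Rt.apply(kP),Rt); print('TCP target',O-Rt.apply(kP))
    p,r=pose();print('world axes in tool',r.inv().as_matrix().T.round(3).tolist())
E
python3 -c "
from h import *
keyinfo();kplan(100,.06)"
```

```text
t: 7.9
position: [0.5015, 0.2733, 0.2645]
eef_rot: [-179.6, -60.7, -159.2]
wrist_force: [-0.2, 0.2, -2.7]
width: 0.141
short tip-socket mm [ 44.7 316.3 111.9] phi -159.0 x_k [-0.007 -0.009 -1.   ] F [-0.2  0.2 -2.7] M [ 0.22 -0.8  -0.02] t 7.9 q [ 23.  49.  50.   3. 141. -87.] w 0.141
off(before turning) [ 0.0121 -0.2494  0.1298] 0.281 twist [-1.5348 -0.0067  0.8674] 101.0 off after turning [-0.1785 -0.0694 -0.2062]
TCP target [ 0.4802172  -0.002405    0.21229353]
world axes in tool [[-0.458, -0.36, -0.813], [-0.174, 0.933, -0.315], [0.872, -0.003, -0.49]]
```

```bash
python3 -m creep '[{"offset":[0,0,0],"twist":[-0.1535,-0.0007,0.0867]},{"offset":[0,0,0],"twist":[-0.1535,-0.0007,0.0867]},{"offset":[0,0,0],"twist":[-0.1535,-0.0007,0.0867]},{"offset":[0,0,0],"twist":[-0.1535,-0.0007,0.0867]},{"offset":[0,0,0],"twist":[-0.1535,-0.0007,0.0867]},{"offset":[0,0,0],"twist":[-0.1535,-0.0007,0.0867]},{"offset":[0,0,0],"twist":[-0.1535,-0.0007,0.0867]},{"offset":[0,0,0],"twist":[-0.1535,-0.0007,0.0867]},{"offset":[0,0,0],"twist":[-0.1535,-0.0007,0.0867]},{"offset":[0,0,0],"twist":[-0.1535,-0.0007,0.0867]},{"offset":[0,0,0],"twist":[0,0,0]}]'
python3 -c "
from h import *
keyinfo();kplan(100,.06)"
```

```text
t: 9.28
position: [0.4971, 0.2728, 0.2731]
eef_rot: [178.7, -60.1, 101.2]
wrist_force: [-0.7, 0.8, -2.6]
width: 0.143
short tip-socket mm [ 17.3 275.3 120.8] phi 100.0 x_k [ 0.008  0.002 -1.   ] F [-0.7  0.8 -2.6] M [-0.79 -0.14  0.04] t 9.275 q [ -8.  25. 100.  56.  86. -39.] w 0.143
off(before turning) [-0.1856 -0.0656 -0.2024] 0.282 twist [ 0.0041 -0.0003  0.0075] 0.5 off after turning [-0.1861 -0.065  -0.2021]
TCP target [ 0.4802172  -0.002405    0.21229353]
world axes in tool [[-0.097, 0.984, -0.147], [0.489, 0.175, 0.855], [0.867, 0.011, -0.498]]
```

```bash
python3 -m creep '[{"offset":[-0.031,-0.011,-0.034],"twist":[0,0,0]},{"offset":[-0.031,-0.011,-0.034],"twist":[0,0,0]},{"offset":[-0.031,-0.011,-0.034],"twist":[0,0,0]},{"offset":[-0.031,-0.011,-0.034],"twist":[0,0,0]},{"offset":[-0.031,-0.011,-0.034],"twist":[0,0,0]},{"offset":[-0.031,-0.01,-0.033],"twist":[0.004,0,0.007]},{"offset":[0,0,0],"twist":[0,0,0]},{"offset":[0,0,0],"twist":[0,0,0]}]'
python3 -c "
from h import *
keyinfo();kplan(100,.02)
T=cam('top');S=cam('side')
import pickle;pickle.dump((T,S),open('hover.pkl','wb'))
o,r=key();tip=o+r.apply([.049,0,0]);lt=o+r.apply([0,0,-.133])
L=[]
for c in(T,S):
    u,v=proj(c,tip).astype(int)
    im=cv2.resize(c['pixels'][v-40:v+40,u-40:u+40],(400,400),interpolation=cv2.INTER_CUBIC)
    for X,col in((tip,(0,255,0)),(SC,(0,0,255)),(o,(255,0,255)),(lt,(255,255,0))): cv2.circle(im,tuple(int(q) for q in (proj(c,X)-[u-40,v-40]+.5)*5),4,col,1)
    L.append(im)
cv2.imwrite('pics/hov.png',np.hstack(L))"
```

```text
t: 10.28
position: [0.4859, -0.0026, 0.2107]
eef_rot: [179.4, -60.2, 100.7]
wrist_force: [0.2, 0.3, -2.7]
width: 0.143
short tip-socket mm [ 5.8 -0.1 58.4] phi 100.1 x_k [ 0.002  0.002 -1.   ] F [ 0.2  0.3 -2.7] M [-0.73 -0.1  -0.  ] t 10.275 q [-34.  34.  94.  39. 100. -55.] w 0.143
off(before turning) [-0.0327 -0.0058  0.0201] 0.039 twist [-0.0003 -0.0013  0.0031] 0.2 off after turning [-0.0327 -0.0057  0.0201]
TCP target [ 0.4802172  -0.002405    0.17229353]
world axes in tool [[-0.092, 0.984, -0.151], [0.489, 0.177, 0.854], [0.868, 0.005, -0.497]]
```

View pics/hov.png

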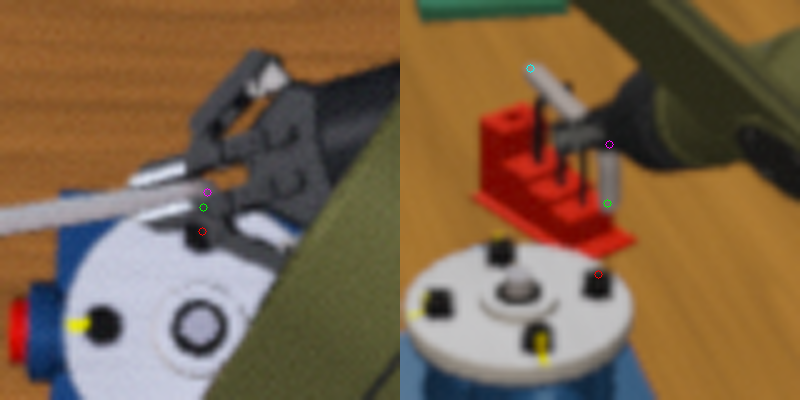

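The projected key model sits on the real key in both views: in the side view the tip is at (607,205) and the screw mark on its head at (598,275). I'll come down to about 6 mm above the socket.

```bash
python3 -m creep '[{"offset":[-0.0112,-0.0015,0.0068],"twist":[0,0,0.001]},{"offset":[-0.0112,-0.0015,0.0068],"twist":[0,0,0.001]},{"offset":[-0.0112,-0.0014,0.0068],"twist":[0,0,0.001]},{"offset":[-0.0112,-0.0014,0.0067],"twist":[0,0,0]},{"offset":[0,0,0],"twist":[0,0,0]},{"offset":[0,0,0],"twist":[0,0,0]}]'
python3 -c "
from h import *
keyinfo();kplan(100,0)
T=cam('top');S=cam('side')
o,r=key();tip=o+r.apply([.049,0,0]);lt=o+r.apply([0,0,-.133])
L=[]
for c in(T,S):
    u,v=proj(c,tip).astype(int)
    im=cv2.resize(c['pixels'][v-25:v+25,u-25:u+25],(400,400),interpolation=cv2.INTER_CUBIC)
    for X,col in((tip,(0,255,0)),(SC,(0,0,255)),(o,(255,0,255))): cv2.circle(im,tuple(int(q) for q in (proj(c,X)-[u-25,v-25]+.5)*8),4,col,1)
    L.append(im)
cv2.imwrite('pics/hov2.png',np.hstack(L))"
```

```text
t: 11.12
position: [0.4791, -0.0019, 0.1584]
eef_rot: [179.9, -60.3, 100.1]
wrist_force: [0.1, 0.8, -2.2]
width: 0.141
short tip-socket mm [-1.2  0.6  6. ] phi 99.9 x_k [-0.002  0.003 -1.   ] F [ 0.1  0.8 -2.2] M [-0.82 -0.13 -0.01] t 11.125 q [-34.  37.  97.  39.  95. -59.] w 0.141
off(before turning) [-0.0056  0.001   0.0025] 0.006 twist [ 0.0001 -0.0034 -0.0019] 0.2 off after turning [-0.0056  0.001   0.0025]
TCP target [ 0.4802172  -0.002405    0.15229353]
world axes in tool [[-0.087, 0.985, -0.151], [0.488, 0.174, 0.855], [0.869, 0.001, -0.496]]
```

View pics/hov2.png

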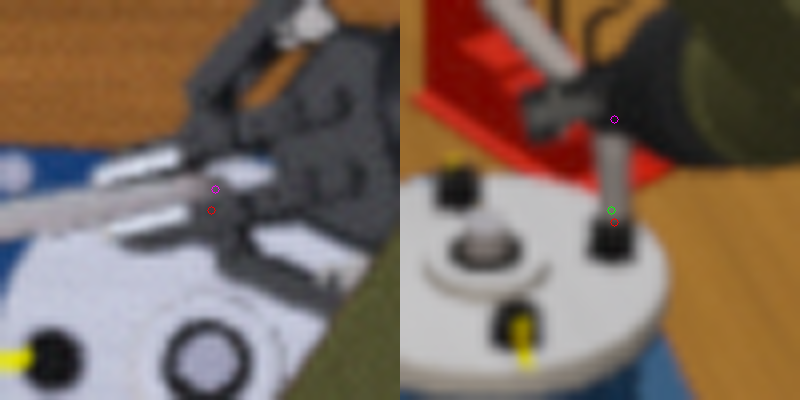

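Tip and screw head line up to about 1 mm in the side view (key at x≈613, head at x≈611). I'll correct 1.2/-0.6 mm and feel downward.

```bash
python3 -m creep '[{"offset":[-0.0004,0.0011,-0.0007],"twist":[0,-0.003,-0.002]},{"offset":[-0.0017,0,0.001],"twist":[0,0,0]},{"offset":[-0.0017,0,0.001],"twist":[0,0,0]},{"offset":[0,0,0],"twist":[0,0,0]},{"offset":[0,0,0],"twist":[0,0,0]}]'; python3 -c "
from h import *
keyinfo()"; python3 -m creep '[{"offset":[-0.0009,0,0.0005],"twist":[0,0,0]},{"offset":[0,0,0],"twist":[0,0,0]}]'; python3 -c "
from h import *
keyinfo()"
```

```text
t: 11.85
position: [0.4803, -0.0024, 0.1547]
eef_rot: [179.7, -60.1, 100.4]
wrist_force: [1.2, -0.6, -0.1]
width: 0.142
short tip-socket mm [ 0.1 -0.   2.4] phi 100.0 x_k [ 0.  0. -1.] F [ 1.2 -0.6 -0.1] M [-0.53 -0.08  0.05] t 11.85 q [-34.  38.  97.  39.  95. -59.] w 0.142
t: 12.1
position: [0.4803, -0.0022, 0.1543]
eef_rot: [179.6, -60.2, 100.4]
wrist_force: [-0.1, -0.6, 5.2]
width: 0.138
short tip-socket mm [0.1 0.2 1.9] phi 100.0 x_k [ 0.     0.001 -1.   ] F [-0.1 -0.6  5.2] M [-0.11 -0.03  0.01] t 12.1 q [-34.  38.  97.  39.  95. -59.] w 0.138
```

Contact at about 2.4 mm in model height, and soft (about 10 N/mm). Now I turn gently clockwise about the tip in 4° steps and watch the force.

```bash
for i in 1 ; do python3 -m creep '[{"offset":[-0.0001,0.0022,-0.0001],"twist":[-0.0607,0,0.0346]},{"offset":[0,0,0],"twist":[0,0,0]}]'; python3 -c "
from h import *
keyinfo()"; python3 -m creep '[{"offset":[-0.0001,0.0022,-0.0001],"twist":[-0.0607,0,0.0346]},{"offset":[0,0,0],"twist":[0,0,0]}]'; python3 -c "
from h import *
keyinfo()"; python3 -m creep '[{"offset":[-0.0001,0.0022,-0.0001],"twist":[-0.0607,0,0.0346]},{"offset":[0,0,0],"twist":[0,0,0]}]'; python3 -c "
from h import *
keyinfo()"; done | grep short
```

```text
short tip-socket mm [-1.1  0.5  1.8] phi 96.0 x_k [-0.001  0.002 -1.   ] F [-2.4  0.5  4.2] M [0.03 0.24 0.27] t 12.35 q [-35.  37.  99.  41.  92. -59.] w 0.141
short tip-socket mm [-0.5  0.6  1.7] phi 92.0 x_k [ 0.     0.002 -1.   ] F [-0.8  1.7  5.5] M [0.27 0.14 0.17] t 12.6 q [-37.  36. 101.  43.  90. -58.] w 0.14
short tip-socket mm [-0.1  0.7  1.7] phi 88.1 x_k [ 0.001  0.003 -1.   ] F [-0.7  1.9  5.1] M [0.33 0.07 0.13] t 12.85 q [-38.  36. 103.  45.  88. -58.] w 0.142
```

```bash
for i in 1 ; do python3 -m creep '[{"offset":[-0.0001,0.0022,-0.0001],"twist":[-0.0607,0,0.0346]},{"offset":[0,0,0],"twist":[0,0,0]}]'; python3 -c "
from h import *
keyinfo()"; python3 -m creep '[{"offset":[-0.0001,0.0022,-0.0001],"twist":[-0.0607,0,0.0346]},{"offset":[0,0,0],"twist":[0,0,0]}]'; python3 -c "
from h import *
keyinfo()"; python3 -m creep '[{"offset":[-0.0001,0.0022,-0.0001],"twist":[-0.0607,0,0.0346]},{"offset":[0,0,0],"twist":[0,0,0]}]'; python3 -c "
from h import *
keyinfo()"; python3 -m creep '[{"offset":[-0.0001,0.0022,-0.0001],"twist":[-0.0607,0,0.0346]},{"offset":[0,0,0],"twist":[0,0,0]}]'; python3 -c "
from h import *
keyinfo()";done | grep short; python3 -c "
from h import *
kplan(72,0)"
```

```text
short tip-socket mm [-0.1  0.7  1.7] phi 84.1 x_k [ 0.001  0.003 -1.   ] F [-1.3  2.9  5.6] M [0.32 0.11 0.19] t 13.1 q [-39.  35. 105.  47.  85. -58.] w 0.141
short tip-socket mm [-0.7  0.1  0.4] phi 80.1 x_k [-0.  0. -1.] F [-2.6  0.2 -0.5] M [-0.45  0.46  0.37] t 13.35 q [-40.  34. 108.  49.  83. -58.] w 0.145
short tip-socket mm [-0.9  0.1  0. ] phi 76.1 x_k [-0.001  0.    -1.   ] F [-4.9  0.8 -1.2] M [-0.49  0.68  0.54] t 13.6 q [-41.  33. 110.  51.  80. -58.] w 0.138
short tip-socket mm [-1.   0.1  0.1] phi 72.2 x_k [-0.     0.001 -1.   ] F [-5.8 -0.3 -0.6] M [-0.5   0.92  0.67] t 13.85 q [-42.  33. 112.  54.  78. -58.] w 0.144
off(before turning) [0.     0.001  0.0002] 0.001 twist [-0.0029 -0.0004  0.0009] 0.2 off after turning [0.     0.001  0.0002]
TCP target [ 0.49502309 -0.00361182  0.15229353]
world axes in tool [[0.15, 0.952, 0.265], [0.475, -0.305, 0.826], [0.867, 0.002, -0.498]]
```

It dropped in at φ≈80°, and beyond that the torque grows because the flats engage. I'll turn back 7° and press down by feel.

```bash
(python3 -m creep '[{"offset":[0,-0.0019,0],"twist":[0.053,0,-0.0303]},{"offset":[0,-0.0019,0],"twist":[0.053,0,-0.0303]},{"offset":[0,0,0],"twist":[0,0,0]}]'; python3 -c "
from h import *
keyinfo()"; python3 -m creep '[{"offset":[-0.0009,0,0.0005],"twist":[0,0,0]},{"offset":[0,0,0],"twist":[0,0,0]}]'; python3 -c "
from h import *
keyinfo()"; python3 -m creep '[{"offset":[-0.0009,0,0.0005],"twist":[0,0,0]},{"offset":[0,0,0],"twist":[0,0,0]}]'; python3 -c "
from h import *
keyinfo()") | grep short
```

```text
short tip-socket mm [-0.2 -0.2  0.1] phi 79.3 x_k [-0.  0. -1.] F [-6.9 -1.7  0.8] M [-0.67  0.92  0.69] t 14.225 q [-40.  34. 108.  50.  82. -58.] w 0.142
short tip-socket mm [-0.2  0.  -0.2] phi 79.2 x_k [ 0.     0.001 -1.   ] F [-6.2 -2.1  3.9] M [-0.38  0.83  0.67] t 14.475 q [-40.  34. 108.  50.  82. -58.] w 0.136
short tip-socket mm [-0.3  0.2 -0.8] phi 79.2 x_k [ 0.001  0.002 -1.   ] F [-8.1 -2.   5. ] M [-0.18  0.85  0.71] t 14.725 q [-40.  34. 108.  50.  82. -58.] w 0.142
```

Pure lateral load at the tip (Fx −7 N), so I shift −0.8 mm in x and −0.2 mm in y and keep pressing.

```bash
(python3 -m creep '[{"offset":[-0.0002,-0.0008,-0.0003],"twist":[0,0,0]},{"offset":[0,0,0],"twist":[0,0,0]}]'; python3 -c "
from h import *
keyinfo()"; python3 -m creep '[{"offset":[-0.0009,0,0.0005],"twist":[0,0,0]},{"offset":[0,0,0],"twist":[0,0,0]}]'; python3 -c "
from h import *
keyinfo()"; python3 -m creep '[{"offset":[-0.0009,0,0.0005],"twist":[0,0,0]},{"offset":[0,0,0],"twist":[0,0,0]}]'; python3 -c "
from h import *
keyinfo()") | grep short
```

```text
short tip-socket mm [-0.7  0.1 -0.9] phi 79.2 x_k [ 0.001  0.002 -1.   ] F [-5.6  0.9  4.3] M [-0.02  0.64  0.59] t 14.975 q [-40.  34. 108.  50.  82. -58.] w 0.138
short tip-socket mm [-1.  -0.1 -2.7] phi 79.2 x_k [ 0.     0.001 -1.   ] F [-5.3  0.9 -0.2] M [-0.41  0.77  0.63] t 15.225 q [-40.  34. 108.  50.  82. -58.] w 0.138
short tip-socket mm [-1.  -0.2 -3.8] phi 79.2 x_k [ 0.     0.001 -1.   ] F [-4.9  0.6  0.6] M [-0.39  0.73  0.6 ] t 15.475 q [-40.  34. 108.  50.  82. -58.] w 0.143
```

```bash
(python3 -m creep '[{"offset":[-0.0009,-0.0004,0.0004],"twist":[0,0,0]},{"offset":[-0.0009,0,0.0005],"twist":[0,0,0]},{"offset":[0,0,0],"twist":[0,0,0]}]'; python3 -c "
from h import *
keyinfo()"; python3 -m creep '[{"offset":[-0.0009,0,0.0005],"twist":[0,0,0]},{"offset":[-0.0009,0,0.0005],"twist":[0,0,0]},{"offset":[0,0,0],"twist":[0,0,0]}]'; python3 -c "
from h import *
keyinfo()"; python3 -m creep '[{"offset":[-0.0009,0,0.0005],"twist":[0,0,0]},{"offset":[0,0,0],"twist":[0,0,0]}]'; python3 -c "
from h import *
keyinfo()") | grep short
```

```text
short tip-socket mm [-1.1 -0.3 -5.7] phi 79.1 x_k [ 0.001  0.001 -1.   ] F [-4.7  1.1 -0.5] M [-0.39  0.71  0.61] t 15.85 q [-40.  35. 109.  50.  82. -58.] w 0.137
short tip-socket mm [-1.1 -0.3 -7.6] phi 79.1 x_k [ 0.001  0.001 -1.   ] F [-4.9  1.7 -0.1] M [-0.37  0.73  0.56] t 16.225 q [-40.  35. 109.  50.  82. -59.] w 0.139
short tip-socket mm [-1.1 -0.3 -8.6] phi 79.1 x_k [ 0.001  0.001 -1.   ] F [-4.7  1.4  0.4] M [-0.27  0.65  0.6 ] t 16.475 q [-40.  35. 109.  50.  82. -59.] w 0.139
```

Sliding in freely. Down to the bottom in 1 mm steps.

```bash
(python3 -m creep '[{"offset":[-0.0009,0,0.0005],"twist":[0,0,0]},{"offset":[0,0,0],"twist":[0,0,0]}]'; python3 -c "
from h import *
keyinfo()"; python3 -m creep '[{"offset":[-0.0009,0,0.0005],"twist":[0,0,0]},{"offset":[0,0,0],"twist":[0,0,0]}]'; python3 -c "
from h import *
keyinfo()"; python3 -m creep '[{"offset":[-0.0009,0,0.0005],"twist":[0,0,0]},{"offset":[0,0,0],"twist":[0,0,0]}]'; python3 -c "
from h import *
keyinfo()") | grep short
```

```text
short tip-socket mm [-1.1 -0.3 -9.6] phi 79.1 x_k [ 0.001  0.001 -1.   ] F [-5.2  2.1  0. ] M [-0.31  0.72  0.56] t 16.725 q [-40.  35. 109.  50.  81. -59.] w 0.139
short tip-socket mm [ -1.1  -0.1 -10.2] phi 79.1 x_k [ 0.001  0.002 -1.   ] F [-4.1 -0.2  2.3] M [-0.14  0.64  0.62] t 16.975 q [-40.  35. 109.  50.  81. -59.] w 0.143
short tip-socket mm [ -1.    0.  -10.4] phi 79.1 x_k [ 0.002  0.003 -1.   ] F [-6.3 -0.7  5.9] M [0.15 0.68 0.68] t 17.225 q [-40.  35. 109.  50.  81. -59.] w 0.14
```

The bottom is felt at model −10.2 mm. That is 12.8 mm below first contact at +2.6 mm, so it matches the 13 mm socket and the key is home. I relax slightly, let go, back off and look at the sag.

```bash
(python3 -m creep '[{"offset":[0.0004,-0.0003,-0.0003],"twist":[0,0,0]},{"offset":[0,0,0],"twist":[0,0,0]}]'; python3 -c "
from h import *
keyinfo()"; python3 -m creep '[{"offset":[0,0,0],"twist":[0,0,0]},{"offset":[0,0,0],"twist":[0,0,0]},{"offset":[0,0,0],"twist":[0,0,0]}]' 0.3 60; python3 -m creep '[{"offset":[0,0,-0.02],"twist":[0,0,0]},{"offset":[0,0,-0.03],"twist":[0,0,0]},{"offset":[0,0,-0.04],"twist":[0,0,0]},{"offset":[0.04,0,-0.023],"twist":[0,0,0]},{"offset":[0,0,0],"twist":[0,0,0]}]')
python3 -c "
from h import *
keyinfo()
T=cam('top');S=cam('side')
import pickle;pickle.dump((T,S),open('seat.pkl','wb'))
P=cloud(T);Q=cloud(S)
L=[]
for c,X in((T,[.49,.03,.12]),(S,[.49,.03,.14])):
    u,v=proj(c,X).astype(int)
    im=cv2.resize(c['pixels'][v-40:v+40,u-40:u+40],(400,400),interpolation=cv2.INTER_CUBIC)
    for X,col in((SC,(0,0,255)),([.484+.133*np.cos(1.38),-.033+.133*np.sin(1.38),.142],(255,255,0))): cv2.circle(im,tuple(int(q) for q in (proj(c,X)-[u-40,v-40]+.5)*5),4,col,1)
    L.append(im)
cv2.imwrite('pics/seat.png',np.hstack(L))"
```

```text
t: 17.48
position: [0.4902, -0.0028, 0.142]
eef_rot: [179.5, -60.3, 79.5]
wrist_force: [-4.3, 1.0, 5.7]
width: 0.141
short tip-socket mm [ -1.1  -0.1 -10.4] phi 79.0 x_k [ 0.002  0.002 -1.   ] F [-4.3  1.   5.7] M [0.24 0.59 0.58] t 17.475 q [-40.  35. 109.  50.  81. -59.] w 0.141
t: 17.85
position: [0.4911, -0.0039, 0.141]
eef_rot: [179.4, -60.1, 79.6]
wrist_force: [0.9, -0.3, -0.2]
width: 0.351
t: 18.48
position: [0.476, -0.0823, 0.2349]
eef_rot: [178.8, -60.0, 80.0]
wrist_force: [0.1, -0.2, 0.4]
width: 0.349
short tip-socket mm [-15.2 -79.8  82.7] phi 78.9 x_k [ 0.007 -0.004 -1.   ] F [ 0.1 -0.2  0.4] M [-0.43  0.03  0.  ] t 18.475 q [-47.  29. 100.  45.  95. -51.] w 0.349
```

View pics/seat.png

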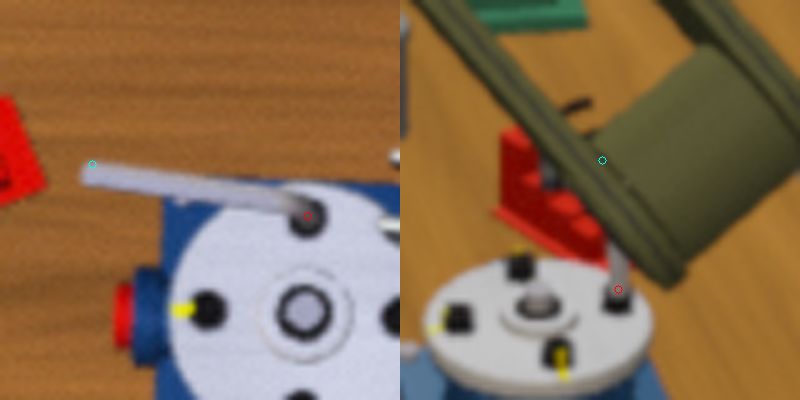

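The key stands in the screw. In the top crop its long arm runs from (305,205) to (85,175), slightly sagged. I'll get its line from the depth image.

```bash
cat >> h.py <<'E'
def longarm(T):
    P=cloud(T);px=T['pixels'].astype(int);d=P-np.array([.4842,-.033,0]);h=np.hypot(d[...,0],d[...,1])
    m=(T['depth']>0)&(P[...,2]>.108)&(P[...,2]<.175)&(h<.15)&(h>.03)&(px.sum(2)>250)&(np.ptp(px,axis=2)<50)
    n,l,st,_=cv2.connectedComponentsWithStats(m.astype(np.uint8));
    for i in range(1,n):
        if st[i,4]<15: continue
        q=P[l==i];rr=h[l==i];A=np.polyfit(rr,q[:,2],1);a=np.arctan2(q[:,1]+.033,q[:,0]-.4842)
        print(len(q),'r',rr.min().round(3),rr.max().round(3),'phi(far)',np.degrees(np.median(a[rr>rr.max()-.05])).round(1),'ztop(r)',A.round(3),'far',q[rr>rr.max()-.01].mean(0).round(3),'mid@r.09',q[abs(rr-.09)<.006].mean(0).round(3))
E
python3 - <<'E'
from h import *
import pickle
T,S=pickle.load(open('seat.pkl','rb'));longarm(T)
p,r=pose();f=np.radians(77)
d=np.array([np.cos(f),np.sin(f),0]);R=tool([0,0,-1],[-d[1],d[0],0]);R2=tool([0,0,-1],[d[1],-d[0],0])
for Q in(R,R2): plan([.484+.11*d[0],-.033+.11*d[1],.235],Q)
E
```

```text
175 r 0.031 0.138 phi(far) 80.5 ztop(r) [-0.212  0.149] far [0.506 0.099 0.12 ] mid@r.09 [0.5   0.056 0.129]
45 r 0.05 0.069 phi(far) 170.8 ztop(r) [-0.078  0.12 ] far [ 0.421 -0.032  0.115] mid@r.09 [nan nan nan]
off(before turning) [0.0813 0.0036 0.1363] 0.159 twist [ 1.5552 -0.0196 -2.6911] 178.1 off after turning [-0.1588  0.002  -0.0024]
off(before turning) [0.0813 0.0036 0.1363] 0.159 twist [-0.0132 -1.0479  0.0349] 60.1 off after turning [ 0.1588 -0.002  -0.0024]h.py:46: RuntimeWarning: Mean of empty slice.
  print(len(q),'r',rr.min().round(3),rr.max().round(3),'phi(far)',np.degrees(np.median(a[rr>rr.max()-.05])).round(1),'ztop(r)',A.round(3),'far',q[rr>rr.max()-.01].mean(0).round(3),'mid@r.09',q[abs(rr-.09)<.006].mean(0).round(3))
  ret = um.true_divide(
```

```bash
python3 -m creep '[{"offset":[0,0,0],"twist":[0,-0.175,0.005]},{"offset":[0,0,0],"twist":[-0.002,-0.175,0.005]},{"offset":[0,0,0],"twist":[-0.002,-0.175,0.005]},{"offset":[0,0,0],"twist":[-0.002,-0.175,0.005]},{"offset":[0,0,0],"twist":[-0.002,-0.175,0.005]},{"offset":[0,0,0],"twist":[-0.002,-0.173,0]},{"offset":[0.04,0,0],"twist":[0,0,0]},{"offset":[0.04,0,0],"twist":[0,0,0]},{"offset":[0.04,0,0],"twist":[0,0,0]},{"offset":[0.038,0,0],"twist":[0,0,0]},{"offset":[0,0,0],"twist":[0,0,0]}]'
cat >> h.py <<'E'
def lev(phi,r,z,dy=0):
    f=np.radians(phi);d=np.array([np.cos(f),np.sin(f),0]);p,q=pose()
    plan([.4842+r*d[0]+dy*-d[1],-.033+r*d[1]+dy*d[0],z],tool([0,0,-1],[d[1],-d[0],0]))
    e=p-[.4842,-.033,0];s=ctrl.state();F=s['wrist_force'];a=np.arctan2(e[1],e[0])
    print('now r',np.hypot(*e[:2]).round(4),'phi',np.degrees(a).round(1),'z',p[2].round(4),'yaw',s['eef_rot'][2].round(1),'Ftan(ccw)',round(-F[0]*np.sin(a)+F[1]*np.cos(a),1),'Frad',round(F[0]*np.cos(a)+F[1]*np.sin(a),1),'Fz',F[2].round(1),'q',s['joint_positions'].round(0),'t',s['t'])
E
python3 -c "
from h import *
lev(80.5,.11,.11)"
```

```text
t: 19.95
position: [0.5084, 0.0765, 0.2313]
eef_rot: [-179.8, -0.1, 77.9]
wrist_force: [-1.0, -1.2, 0.3]
width: 0.349
off(before turning) [-0.0025 -0.0053  0.1213] 0.121 twist [-0.0034 -0.0018 -0.0452] 2.6 off after turning [-0.002  -0.0058  0.1213]
now r 0.1122 phi 77.5 z 0.2313 yaw 77.9 Ftan(ccw) 0.7 Frad -1.4 Fz 0.3 q [ 4. 13. 94.  0. 73. 16.] t 19.95
```

```bash
python3 -m creep '[{"offset":[-0.0022,-0.0055,0],"twist":[0,0,-0.045]},{"offset":[0,0,0.03],"twist":[0,0,0]},{"offset":[0,0,0.03],"twist":[0,0,0]},{"offset":[0,0,0],"twist":[0,0,0]},{"offset":[0,0,0.02],"twist":[0,0,0]},{"offset":[0,0,0.02],"twist":[0,0,0]},{"offset":[0,0,0.02],"twist":[0,0,0]},{"offset":[0,0,0],"twist":[0,0,0]}]'
python3 -c "
from h import *
lev(80.5,.11,.11)
T=cam('top');S=cam('side')
L=[]
for c,X in((T,[.49,.03,.12]),(S,[.49,.03,.14])):
    u,v=proj(c,X).astype(int)
    L.append(cv2.resize(c['pixels'][v-40:v+40,u-40:u+40],(400,400),interpolation=cv2.INTER_CUBIC))
cv2.imwrite('pics/cage.png',np.hstack(L))"
```

```text
t: 20.95
position: [0.5021, 0.0732, 0.1122]
eef_rot: [-179.8, -0.1, 80.3]
wrist_force: [0.2, -0.9, 0.9]
width: 0.345
off(before turning) [ 0.0023 -0.0001  0.0022] 0.003 twist [-0.0034 -0.0012 -0.0043] 0.3 off after turning [ 0.0024 -0.0001  0.0022]
now r 0.1076 phi 80.4 z 0.1122 yaw 80.3 Ftan(ccw) -0.3 Frad -0.8 Fz 0.9 q [  3.  20. 104.   0.  56.  13.] t 20.95
```

View pics/cage.png

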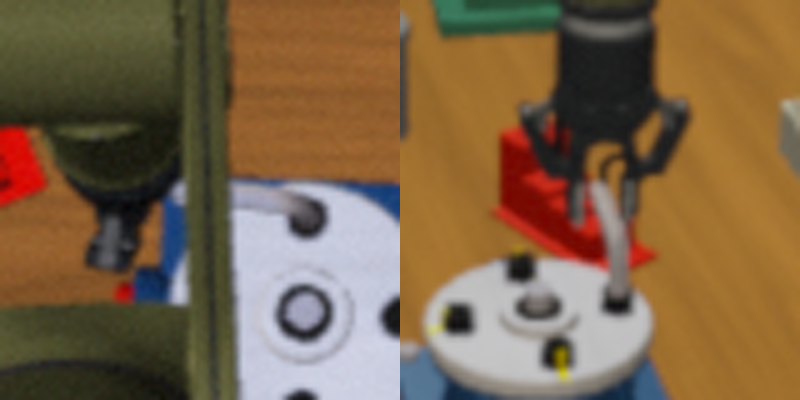

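The bar sits between the fingers (side crop (600,190)). Now I push the lever clockwise along the arc: tool +y with +z twist.

```bash
(python3 -m creep '[{"offset":[-0.0001,0.0043,0],"twist":[0,0,0.04]},{"offset":[-0.0001,0.0043,0],"twist":[0,0,0.04]},{"offset":[-0.0001,0.0043,0],"twist":[0,0,0.04]},{"offset":[-0.0001,0.0043,0],"twist":[0,0,0.04]}]'; python3 -c "
from h import *
lev(72,.1076,.112)";  python3 -m creep '[{"offset":[-0.0001,0.0043,0],"twist":[0,0,0.04]},{"offset":[-0.0001,0.0043,0],"twist":[0,0,0.04]}]';python3 -c "
from h import *
lev(66,.1076,.112)";  python3 -m creep '[{"offset":[-0.0001,0.0043,0],"twist":[0,0,0.04]},{"offset":[-0.0001,0.0043,0],"twist":[0,0,0.04]}]';python3 -c "
from h import *
lev(62,.1076,.112)")|grep -v width
```

```text
t: 21.55
position: [0.5186, 0.0698, 0.113]
eef_rot: [-179.8, -0.1, 71.0]
wrist_force: [-5.5, 3.5, 2.2]
off(before turning) [-0.0008 -0.001   0.001 ] 0.002 twist [-0.003  -0.0021 -0.0179] 1.0 off after turning [-0.0008 -0.001   0.001 ]
now r 0.1084 phi 71.5 z 0.113 yaw 71.0 Ftan(ccw) 6.4 Frad 1.6 Fz 2.2 q [  3.  21. 102.   0.  57.  22.] t 21.55
t: 21.8
position: [0.5249, 0.0673, 0.1121]
eef_rot: [-179.6, -0.1, 66.4]
wrist_force: [-5.8, 4.9, 3.1]
off(before turning) [-0.0006  0.0037  0.0001] 0.004 twist [-0.0071 -0.0013  0.0064] 0.6 off after turning [-0.0006  0.0037  0.0001]
now r 0.1083 phi 67.9 z 0.1121 yaw 66.4 Ftan(ccw) 7.2 Frad 2.4 Fz 3.1 q [  3.  22. 101.   0.  57.  26.] t 21.8
t: 22.05
position: [0.5329, 0.0638, 0.1122]
eef_rot: [-179.6, -0.1, 61.8]
wrist_force: [-5.2, 4.9, 1.6]
off(before turning) [-0.0007  0.0025  0.0002] 0.003 twist [-0.0068 -0.0013 -0.0037] 0.4 off after turning [-0.0008  0.0025  0.0002]
now r 0.1084 phi 63.3 z 0.1122 yaw 61.8 Ftan(ccw) 6.9 Frad 2.0 Fz 1.6 q [  2.  22. 100.   0.  57.  30.] t 22.05
```

Turning steadily at about 7 N. It can't come up solid before about φ=38°, so I go 8 rows on and then take small steps.

```bash
(python3 -m creep '[{"offset":[-0.0001,0.0043,0],"twist":[0,0,0.04]},{"offset":[-0.0001,0.0043,0],"twist":[0,0,0.04]},{"offset":[-0.0001,0.0043,0],"twist":[0,0,0.04]},{"offset":[-0.0001,0.0043,0],"twist":[0,0,0.04]}]'; python3 -c "
from h import *
lev(54,.1076,.112)";  python3 -m creep '[{"offset":[-0.0002,0.0043,0],"twist":[0,0,0.04]},{"offset":[-0.0002,0.0043,0],"twist":[0,0,0.04]},{"offset":[-0.0002,0.0043,0],"twist":[0,0,0.04]}]';python3 -c "
from h import *
lev(47,.1076,.112)";  python3 -m creep '[{"offset":[-0.0002,0.0043,0],"twist":[0,0,0.04]}]';python3 -c "
from h import *
lev(45,.1076,.112)")|grep -v width|grep now
```

```text
now r 0.1085 phi 54.0 z 0.1123 yaw 52.6 Ftan(ccw) 7.7 Frad 1.5 Fz 1.9 q [ 1. 23. 99.  0. 58. 38.] t 22.55
now r 0.1086 phi 47.0 z 0.1125 yaw 45.7 Ftan(ccw) 8.4 Frad 2.5 Fz 2.4 q [ 0. 24. 98.  0. 59. 44.] t 22.925
now r 0.1086 phi 44.7 z 0.1125 yaw 43.4 Ftan(ccw) 7.2 Frad 2.9 Fz 1.9 q [-0. 24. 97.  0. 59. 46.] t 23.05
```

```bash
cat > ck.py <<'E'
import sys
from rig import ctrl
import numpy as np
s=ctrl.state();e=np.array(s['position'])-[.4842,-.033,0];a=np.arctan2(e[1],e[0]);F=s['wrist_force'];f=-F[0]*np.sin(a)+F[1]*np.cos(a)
print('phi',np.degrees(a).round(2),'yaw',s['eef_rot'][2].round(1),'r',np.hypot(*e[:2]).round(4),'Ftan',f.round(1),'Frad',round(F[0]*np.cos(a)+F[1]*np.sin(a),1),'t',s['t'])
sys.exit(f>9.5)
E
(python3 -m creep '[{"offset":[-0.0001,0.0027,0],"twist":[0,0,0.025]}]' && python3 ck.py && python3 -m creep '[{"offset":[-0.0001,0.0027,0],"twist":[0,0,0.025]}]' && python3 ck.py && python3 -m creep '[{"offset":[-0.0001,0.0027,0],"twist":[0,0,0.025]}]' && python3 ck.py && python3 -m creep '[{"offset":[-0.0001,0.0027,0],"twist":[0,0,0.025]}]' && python3 ck.py && python3 -m creep '[{"offset":[-0.0001,0.0027,0],"twist":[0,0,0.025]}]' && python3 ck.py && python3 -m creep '[{"offset":[-0.0001,0.0027,0],"twist":[0,0,0.025]}]' && python3 ck.py && python3 -m creep '[{"offset":[-0.0001,0.0027,0],"twist":[0,0,0.025]}]' && python3 ck.py && python3 -m creep '[{"offset":[-0.0001,0.0027,0],"twist":[0,0,0.025]}]' && python3 ck.py)|grep phi
```

```text
phi 43.09 yaw 42.0 r 0.1087 Ftan 7.7 Frad 2.2 t 23.175False
```

```bash
sed -i 's/sys.exit(f>9.5)/sys.exit(int(f>9.8))/' ck.py
(python3 -m creep '[{"offset":[-0.0001,0.0027,0],"twist":[0,0,0.025]}]' && python3 ck.py && python3 -m creep '[{"offset":[-0.0001,0.0027,0],"twist":[0,0,0.025]}]' && python3 ck.py && python3 -m creep '[{"offset":[-0.0001,0.0027,0],"twist":[0,0,0.025]}]' && python3 ck.py && python3 -m creep '[{"offset":[-0.0001,0.0027,0],"twist":[0,0,0.025]}]' && python3 ck.py && python3 -m creep '[{"offset":[-0.0001,0.0027,0],"twist":[0,0,0.025]}]' && python3 ck.py && python3 -m creep '[{"offset":[-0.0001,0.0027,0],"twist":[0,0,0.025]}]' && python3 ck.py && python3 -m creep '[{"offset":[-0.0001,0.0027,0],"twist":[0,0,0.025]}]' && python3 ck.py && python3 -m creep '[{"offset":[-0.0001,0.0027,0],"twist":[0,0,0.025]}]' && python3 ck.py)|grep phi
```

```text
phi 41.72 yaw 40.6 r 0.1087 Ftan 8.7 Frad 3.5 t 23.3
phi 40.29 yaw 39.2 r 0.1086 Ftan 8.3 Frad 2.9 t 23.425
phi 38.82 yaw 37.7 r 0.1087 Ftan 6.9 Frad 1.6 t 23.55
phi 37.37 yaw 36.3 r 0.1087 Ftan 8.5 Frad 3.1 t 23.675
phi 35.92 yaw 34.9 r 0.1087 Ftan 8.0 Frad 2.9 t 23.8
phi 34.46 yaw 33.4 r 0.1087 Ftan 6.3 Frad 2.4 t 23.925
phi 33.02 yaw 32.0 r 0.1087 Ftan 8.0 Frad 2.7 t 24.05
phi 31.55 yaw 30.6 r 0.1087 Ftan 7.3 Frad 3.3 t 24.175
```

```bash

(python3 -m creep '[{"offset":[-0.0001,0.0027,0],"twist":[0,0,0.025]}]' && python3 ck.py && python3 -m creep '[{"offset":[-0.0001,0.0027,0],"twist":[0,0,0.025]}]' && python3 ck.py && python3 -m creep '[{"offset":[-0.0001,0.0027,0],"twist":[0,0,0.025]}]' && python3 ck.py && python3 -m creep '[{"offset":[-0.0001,0.0027,0],"twist":[0,0,0.025]}]' && python3 ck.py && python3 -m creep '[{"offset":[-0.0001,0.0027,0],"twist":[0,0,0.025]}]' && python3 ck.py && python3 -m creep '[{"offset":[-0.0001,0.0027,0],"twist":[0,0,0.025]}]' && python3 ck.py && python3 -m creep '[{"offset":[-0.0001,0.0027,0],"twist":[0,0,0.025]}]' && python3 ck.py && python3 -m creep '[{"offset":[-0.0001,0.0027,0],"twist":[0,0,0.025]}]' && python3 ck.py && python3 -m creep '[{"offset":[-0.0001,0.0027,0],"twist":[0,0,0.025]}]' && python3 ck.py && python3 -m creep '[{"offset":[-0.0001,0.0027,0],"twist":[0,0,0.025]}]' && python3 ck.py)|grep phi
```

```text
phi 30.11 yaw 29.1 r 0.1088 Ftan 7.6 Frad 2.4 t 24.3
phi 29.02 yaw 27.7 r 0.1087 Ftan 10.6 Frad 2.4 t 24.425
```

```bash
(python3 -m creep '[{"offset":[0,0,0],"twist":[0,0,0]}]'; python3 ck.py; python3 -m creep '[{"offset":[0,0,0],"twist":[0,0,0]}]'; python3 ck.py; python3 -m creep '[{"offset":[0,0.0005,0],"twist":[0,0,0]},{"offset":[0,0,0],"twist":[0,0,0]}]'; python3 ck.py)|grep phi
```

```text
phi 29.0 yaw 27.7 r 0.1087 Ftan 9.0 Frad 3.2 t 24.55
phi 29.07 yaw 27.7 r 0.1087 Ftan 9.0 Frad 3.7 t 24.675
phi 28.88 yaw 27.8 r 0.1087 Ftan 9.2 Frad 3.7 t 24.925
```

```bash
(python3 -m creep '[{"offset":[0,0.001,0],"twist":[0,0,0]},{"offset":[0,0,0],"twist":[0,0,0]}]'; python3 ck.py && python3 -m creep '[{"offset":[0,0.0005,0],"twist":[0,0,0.01]},{"offset":[0,0,0],"twist":[0,0,0]}]' && python3 ck.py && python3 -m creep '[{"offset":[0,0.0005,0],"twist":[0,0,0]},{"offset":[0,0,0],"twist":[0,0,0]}]' && python3 ck.py)|grep phi
```

```text
phi 28.49 yaw 27.7 r 0.1088 Ftan 11.0 Frad 4.5 t 25.175
```

```bash
(python3 -m creep '[{"offset":[0,0.0006,0],"twist":[0,0,0]},{"offset":[0,0,0],"twist":[0,0,0]}]'; python3 ck.py ; python3 -m creep '[{"offset":[0,0,0],"twist":[0,0,0]},{"offset":[0,0,0],"twist":[0,0,0]}]'; python3 ck.py)|grep phi
```

```text
phi 28.21 yaw 27.7 r 0.1089 Ftan 10.9 Frad 2.7 t 25.425
phi 28.21 yaw 27.7 r 0.1089 Ftan 9.6 Frad 3.4 t 25.675
```

```bash
sed -i 's/9.8/12.5/' ck.py; (python3 -m creep '[{"offset":[0,0.001,0],"twist":[0,0,0.009]},{"offset":[0,0,0],"twist":[0,0,0]}]'; python3 ck.py && python3 -m creep '[{"offset":[0,0.001,0],"twist":[0,0,0.009]},{"offset":[0,0,0],"twist":[0,0,0]}]' && python3 ck.py&& python3 -m creep '[{"offset":[0,0,0],"twist":[0,0,0]},{"offset":[0,0,0],"twist":[0,0,0]}]'; python3 ck.py)|grep phi
```

```text
phi 27.81 yaw 27.2 r 0.1089 Ftan 11.3 Frad 4.1 t 25.925
phi 27.44 yaw 26.7 r 0.1088 Ftan 12.3 Frad 4.2 t 26.175
phi 27.46 yaw 26.7 r 0.1088 Ftan 11.6 Frad 4.4 t 26.425
```

```bash
(python3 -m creep '[{"offset":[0,0.001,0],"twist":[0,0,0.009]},{"offset":[0,0,0],"twist":[0,0,0]},{"offset":[0,0,0],"twist":[0,0,0]}]'; python3 ck.py; python3 -m creep '[{"offset":[0,0,0],"twist":[0,0,0]},{"offset":[0,0,0],"twist":[0,0,0]}]'; python3 ck.py)|grep phi
```

```text
phi 27.02 yaw 26.2 r 0.1088 Ftan 13.1 Frad 3.5 t 26.8
phi 27.02 yaw 26.2 r 0.1088 Ftan 12.3 Frad 4.2 t 27.05
```

The lever holds 1.3–1.4 N m without creeping, against 0.8 N m for turning, so the screw is solid. I back off the lever, lift clear and look.

```bash
python3 -m creep '[{"offset":[0,-0.003,0],"twist":[0,0,0]},{"offset":[0,-0.005,0],"twist":[0,0,0]},{"offset":[0,0,0],"twist":[0,0,0]},{"offset":[0,0,0],"twist":[0,0,0]}]'; python3 ck.py
python3 -m creep '[{"offset":[0,0,-0.01],"twist":[0,0,0]},{"offset":[0,0,-0.02],"twist":[0,0,0]},{"offset":[0,0,-0.03],"twist":[0,0,0]},{"offset":[0,0,-0.04],"twist":[0,0,0]},{"offset":[0,0.05,0],"twist":[0,0,0]},{"offset":[0,0.06,0],"twist":[0,0,0]},{"offset":[0,0.06,0],"twist":[0,0,0]},{"offset":[0,0,0],"twist":[0,0,0]},{"offset":[0,0,0],"twist":[0,0,0]}]'
python3 -c "
from h import *
T=cam('top');S=cam('side');longarm(T)
L=[]
for c,X in((T,[.51,-.0,.12]),(S,[.49,.0,.14])):
    u,v=proj(c,X).astype(int)
    L.append(cv2.resize(c['pixels'][v-45:v+45,u-45:u+45],(400,400),interpolation=cv2.INTER_CUBIC))
cv2.imwrite('pics/end.png',np.hstack(L))" 2>/dev/null
```

```text
t: 27.55
position: [0.5776, 0.0214, 0.1127]
eef_rot: [-179.7, -0.1, 26.2]
wrist_force: [-2.2, 6.3, 1.9]
width: 0.347
phi 30.22 yaw 26.2 r 0.1081 Ftan 6.6 Frad 1.3 t 27.55
t: 28.68
position: [0.6531, -0.1335, 0.2119]
eef_rot: [-179.9, -0.0, 26.2]
wrist_force: [-0.0, 0.1, -0.3]
width: 0.356
164 r 0.03 0.139 phi(far) 40.1 ztop(r) [-0.23   0.149] far [0.587 0.053 0.118] mid@r.09 [0.552 0.025 0.129]
```

View pics/end.png

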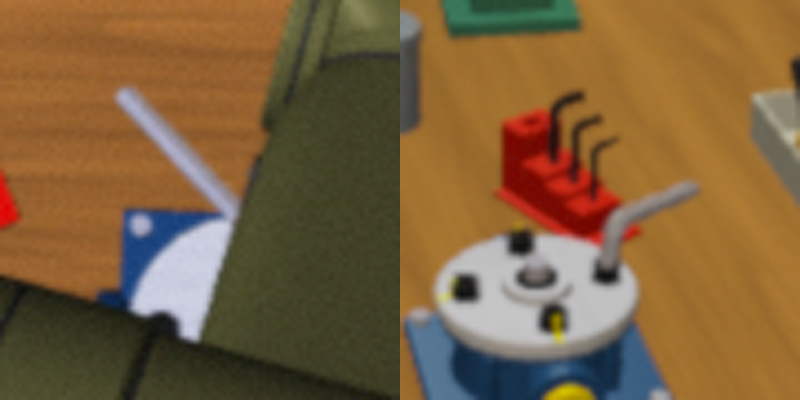

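The key stands seated in the screw (side crop (605,270)), let go and clear of the gripper. Its top-edge fit has the same height as after seating (0.149 m) and the tilt is about 0.23 rad. Handing in.

```bash
python3 -m creep '[{"offset":[0,0,-0.02],"twist":[0,0,0]},{"offset":[0,0,0],"twist":[0,0,0]},{"offset":[0,0,0],"twist":[0,0,0]},{"offset":[0,0,0],"twist":[0,0,0]}]'; python3 -c "
from rig import ctrl
print(ctrl.hand_in())"
```

```text
t: 29.28
position: [0.6525, -0.1324, 0.2313]
eef_rot: [-179.8, 0.0, 26.3]
wrist_force: [0.3, -0.5, 0.5]
width: 0.354
the job is handed in; nothing more can be done
None
```

The job is handed in at 29.3 s of the 72 s. By my checks the screw is tight and the key is left seated in it. `hand_in` reports no verdict, and I could not read the screw's angle directly.

- **Pick-up and turning over:** I took the big key from the stand, lifted it clear and turned it over so its short arm pointed down.
- **Seating:** I felt for the fit; it dropped in at about 80° and bottomed about 12.8 mm below first contact, against a 13 mm socket. Contact forces stayed under about 10 N.
- **Tightening:** I let go and pushed the far end of the long arm clockwise between loosely open jaws. It took 7–8 N at 109 mm, about 0.8 N m.
- **Coming up solid:** The lever then stiffened and held 12–13 N (1.3–1.4 N m) without creeping. The most I put on it was about 13 N, roughly 11 N at the far end of the arm.

**Last checks:**
- The key's direction went from 80.5° to 40.1°, about 0.7 rad, which is inside the 0.6–1.35 rad range.
- It sags about 0.23 rad and sits at the same height as after seating.
- The gripper is well clear, with no force on the wrist.

**Doubts:**
- The stiffening was gradual, about 10 N m/rad, and the key sprang back several degrees on release. I took this as the give in the socket.
- I did not re-measure the loose things on the bench at the end. The arm's path stayed away from them.

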